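Wedge the painter's hand rest home on its dovetail way

TASK

The painter needs the hand rest set up at the banding wheel. Slide the yellow-tabbed safety catch fully aside to uncover the red release button, press the button all the way down so that the stop in the way drops, then push the hand rest along its tapered dovetail way, towards the wheel, until it wedges tight and home, its steel shoe level with the red-marked end of the jaws. Leave the painted bowl and the paint pots as they stand.

Things in the scene. Friction and masses are not known exactly. Their poses are not given: they have to be found in the camera images.
- fixture: Blue base plate fixed to the bench, 240 (its x) by 300 (its y) by 24 mm thick. Origin: under its middle, at bench height. Its +y axis points along the way towards the banding wheel: the rest and the catch both slide that way. Two aluminium jaws (the way) lie on its +x side, the grey release housing (top 50 mm above the bench) on its -x side.
- way_home (a point): Where the rest's origin lies when wedged home: on the dark floor of the way, 24 mm above the bench; axes as the fixture's, +y towards the wheel. The stretch of the way ahead of the rest is clear but for the orange stop.
- rest: Loose hand rest, about 0.6 kg: steel dovetail shoe 120 mm long, captive in the way, under a pale wooden block with cork pad, 60 mm wide, top 73 mm above its origin. Origin: middle of the shoe's underside; +y points along the way to the wheel. Starts 65 to 105 mm short of home, slides with 1 to 4 N, then wedges; a firm push of 15 to 20 N seats it and friction keeps it.
- catch (a joint): Travel of the safety catch, m: 0 = over the button, 0.050 = fully open (its stop), towards the fixture's +y. Starts at 0 to 0.006, slides with about 2 N and stays where it is left.
- catch_tab (a point): Middle of the top edge of the catch's upright yellow tab, 40 mm wide (fixture x), 12 mm thick (fixture y), 23 mm high, standing on a black sliding plate 56 x 44 x 5 mm; the tab's top is 90 mm above the bench. Moves with the catch.
- release (a joint): Travel of the release button, m: 0 = up, 0.008 = fully down. Needs 3 to 6 N and stays down once pressed; it lowers the orange stop flush into the base.
- release_top (a point): Middle of the top of the round red button, 32 mm across, 60 mm above the bench when up (10 mm above its housing), under the catch until that is slid aside. Guide rails stand 28 mm to either side (fixture x), with tops 8 mm above the button.
- wheel: Banding wheel fixed beyond the far end of the way: steel disc 200 mm across, top 90 mm above the bench. Origin: under its middle, at bench height.
- bowl: Freshly painted bowl, upside down on the wheel, 124 mm across, 68 mm high; origin at the middle of its rim plane. Not to be disturbed.
- red_tub: Open red plastic paint pot, 90 mm across, 55 mm high; origin under its middle. Stands on the bench at the fixture's far (+x) side or off its -y end; the three pots swap places. Not to be disturbed.
- purple_tub: Open purple paint pot, 96 mm across, 50 mm high; origin under its middle. On the bench as the red one. Not to be disturbed.
- paint_jar: Closed paint jar with a green cap, 56 mm across, 85 mm high; origin under its middle. On the bench as the pots. Not to be disturbed.
- rest_rear (a point): Point on the rest's rear face, where to push it along +y: 66 mm behind the rest's origin and 36 mm above it (60 mm above the bench). The face is a flat upright dark wood plate 60 mm wide, from 23 to 65 mm above the rest's origin.
- stop_top (a point): Middle of the top of the orange stop, 30 mm wide, 12 mm thick, standing 15 mm above the floor of the way. It holds the rest 50 mm short of home until the release button is pressed; then it drops flush below the floor.
- jaws: The two fixed aluminium dovetail jaws of the way. Same origin and axes as way_home. 20 mm high (tops 44 mm above the bench), from 170 mm before the origin to 60 mm beyond it along +y, narrowing 5 degrees a side towards +y, so the rest has side play until it wedges between them. Red marks on their tops show the far end, level with the shoe's front end when home.

How it is judged:
By the outcome, as a careful person would: the job done as asked, in the order asked, and still so for the second after the job is handed in, with the robot touching nothing.
It also fails if it takes over 50 s, if anything falls off the work surface, if the arm or the gripper's body presses on something with over 40 N, if the wrist force passes 120 N, or if a joint passes its speed limit or range.

ROBOT

A 7-joint arm with a two-finger parallel gripper is mounted at the origin on the work surface. World frame = base frame: x ahead of the robot, y to its left, z up, the work surface at z = 0. Lengths are in m, angles in rad, forces in N, time in s.
With the tool pointing down it reaches from about 0.425 to 0.925 m from the base axis. Payload 6.8 kg.
Tool frame: the origin (TCP) lies at the very end of the fingers, on their centre line; the grasp point (between the pads) lies 19 mm behind it; z points along the fingers, y is the line along which they close (so a half turn about z gives the same grasp; the last joint's range is limited). The gripper opens to 85 mm and grips with 20 to 120 N. Pads are 22 mm wide; open, the fingers measure 114 mm over their backs; the gripper's body (76 mm by 85 mm) begins 54 mm behind the grasp point. The pads swing forward as they close: fully open they stand 13 mm farther back than shut.
Start: joints at [-1.349, 0.477, 0.022, 1.555, -0.011, 1.109, -0.083], TCP at [0.219, 0.639, 0.231] pointing down, gripper open.
Joint ranges: [-2.96, 2.96], [-0.34, 2.1], [-1.41, 1.46], [0.24, 2.44], [-1.37, 4.51], [0.17, 1.92], [-2.96, 2.96]. Speed limits (rad/s): [2.39, 2.39, 3.14, 3.14, 3.14, 3.14, 3.14].

INTERFACE

Orientations are given as a rotation vector (axis times angle).
In Python, from bench import r gives the robot as it stands.
- The arm moves only by the tool play_rows, never from a script. Its argument "targets" is text: rows parted by semicolons, each of 5 numbers parted by spaces: the closure, from -1 (fully open) to 1 (shut), then the shift along the tool's x, y, z in m, then the turn about the tool's z in rad. In form: gripper dx dy dz spin; .... A call has 1 to 8 rows; each row is the pose to reach, as a shift and turn from the pose commanded when the call began, along the tool's axes at that moment; what a row does not reach only later rows make up. A row lasts 1/12 s, in which the tool goes at most 41.7 mm and 7.16 degrees, less where a joint would pass 70% of its speed; a pose out of reach is approached as far as the arm can. A call with a gripper value outside its range is refused whole. The fingers move at their own pace and stop on an object; "squeeze" is the grip in N (left out, the last holds). Time passes only in rows, so rows that repeat a pose let the fingers close. It gives the time, the measured TCP pose, the force, the opening and the grip force at its end, in the units of the state.
- r.get_obs(): the state, without advancing time (a new reading comes with each control period).
- r.grab_frame(name): name is "scene" or "top" or "wrist"; returns the picture (400x640x3 uint8, red, green, blue); there is no depth.
- r.camera_info(name): a dict with "fov_y" (degrees; the focal length in pixels is half the picture's height over the tangent of half this angle, whatever the lens; pixels are square), "cx", "cy" (the principal point, pixels), "position" and "rotation" of the camera in the world. Camera axes: x right, y down, z forward; pixel columns grow to the right and rows downward; lengths in m; the calibration is good to about 2 mm. A picture is of the moment at which its call begins: read the wrist's pose just before it. camera_info takes no time and is no camera call; for the wrist camera it gives the pose at the moment of the call.
- r.hand_in(): hands the job in; it is judged then, once.
The state is a dict: "clock": time; "joints": joint angles; "qvel": joint speeds; "tau": joint torques, N m; "tcp_pos": TCP position; "orientation": TCP orientation; "contact_force": force on the tool from outside, world axes, zero at the start; "moment": the same for the moment, N m; "grip_width": finger opening in m; "gripper_force": force on a finger pad.
Only numpy, scipy, OpenCV 4.12 (cv2) and the standard library are available. Lean on these libraries where they do the work, as an engineer would, in place of code of your own. Each camera call takes 0.05 s, during which the arm holds its last target. There are 200 camera calls.

## Working session

There is one attempt and no reset: what is moved stays moved. The work goes in short steps, Python scripts to look and compute and a tool call to move; the robot and the scene stay as the last step left them, time stands still between calls to the robot, and variables do not carry over. Pictures are saved under pics/ and viewed, at most 10 in all, crops included, and the job is handed in when it is done.

Besides the shell and the picture viewer there is one more tool, called after "Call:" as name(argument=value, ...), one argument or row to a line, values as JSON. play_rows: Moves the arm, as the interface text tells. Its arguments: {"type":"object","properties":{"targets":{"type":"string"},"squeeze":{"type":"number"}},"required":["targets"]}

```bash
mkdir -p pics; python3 - <<'E'
from bench import r
import cv2
o=r.get_obs();print(o)
for n in("scene","top"):
    f=r.grab_frame(n);cv2.imwrite(f"pics/{n}0.png",f[:,:,::-1]);print(n,r.camera_info(n))
E
```

```text
{'clock': 0.0, 'joints': array([-1.34909037,  0.47780934,  0.02234169,  1.55645272, -0.01146825,
        1.10933733, -0.0831066 ]), 'qvel': array([ 0.00017233, -0.00163722,  0.00097872,  0.00098774,  0.00079646,
        0.00153047,  0.00031408]), 'tau': array([ 1.38194195e-03, -5.96474218e+01,  1.60888832e+00, -2.81189150e+01,
        1.25205857e-02,  9.26179782e-03, -1.52937213e-05]), 'tcp_pos': array([0.21843424, 0.63803954, 0.23031906]), 'orientation': array([-5.15647612e-01, -3.09884257e+00,  2.94245306e-03]), 'contact_force': array([ 0.03787196, -0.22677879, -0.12599748]), 'moment': array([ 0.0158351 , -0.00473438,  0.01412171]), 'gripper_force': 0.0, 'grip_width': 0.08553722318051935}
scene {'fov_y': 44.650381733498016, 'cx': 320.89823199639915, 'cy': 200.67157988241811, 'position': array([0.96052182, 0.70763808, 0.90878942]), 'rotation': array([-0.72393977, -2.66547548,  1.06017458])}
top {'fov_y': 51.022143269725625, 'cx': 317.7868557297263, 'cy': 200.2577068454199, 'position': array([0.44156376, 0.05455509, 1.01899918]), 'rotation': array([-2.14837631,  2.09675664, -0.18500927])}
```

View pics/scene0.png

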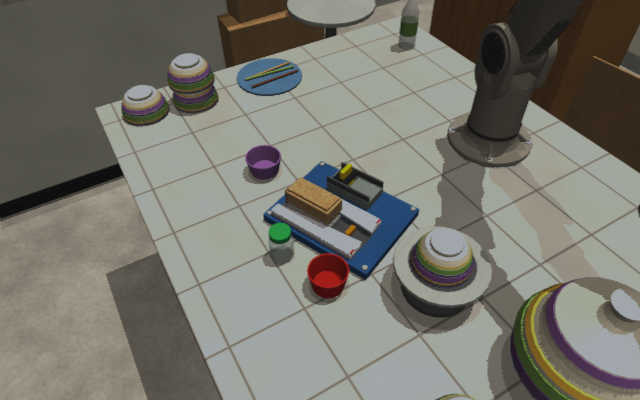

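View pics/top0.png

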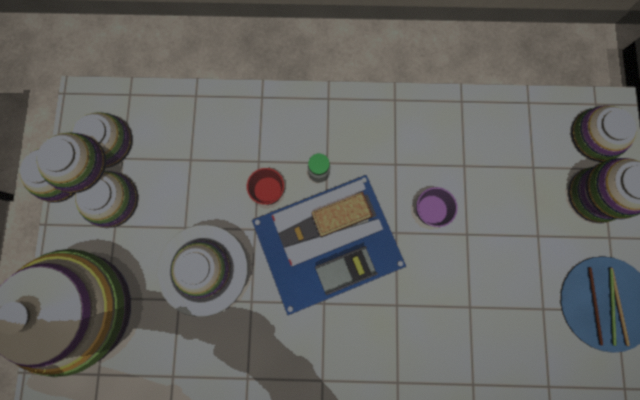

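The top view shows the blue plate with corners near (365,178), (404,266), (290,312) and (254,220). The rest is at (342,215), the orange stop at (298,233), the yellow tab at (359,265) and the wheel at (203,268). The purple tub stands off the −y end at (435,207). Next I'll measure these.

```bash
cat > h.py <<'E'
import numpy as np,cv2
from scipy.spatial.transform import Rotation as R
def cam(ci):
    f=200/np.tan(np.radians(ci['fov_y'])/2); return f,ci['cx'],ci['cy'],np.array(ci['position']),R.from_rotvec(ci['rotation'])
def ray(ci,uv):
    f,cx,cy,p,Q=cam(ci); uv=np.atleast_2d(uv); return p,Q.apply(np.c_[(uv[:,0]-cx)/f,(uv[:,1]-cy)/f,np.ones(len(uv))])
def plane(ci,uv,z):
    p,d=ray(ci,uv); return p+d*((z-p[2])/d[:,2])[:,None]
def proj(ci,X):
    f,cx,cy,p,Q=cam(ci); c=Q.inv().apply(np.atleast_2d(X)-p); return np.c_[cx+f*c[:,0]/c[:,2],cy+f*c[:,1]/c[:,2]]
def mask(img,h0,h1,s=90,v=40):
    h=cv2.cvtColor(img,cv2.COLOR_RGB2HSV); return cv2.inRange(h,(h0,s,v),(h1,255,255))
def blobs(m,amin=15):
    n,_,st,c=cv2.connectedComponentsWithStats(m); return [(st[i,4],st[i,:4],c[i]) for i in range(1,n) if st[i,4]>=amin]
E
python3 - <<'E'
from bench import r
from h import *
np.set_printoptions(precision=4,suppress=True)
for n in("top","scene"):
    I=cv2.imread(f"pics/{n}0.png")[:,:,::-1].copy();ci=r.camera_info(n)
    m=mask(I,100,125,120); b=np.zeros_like(m)
    x0,y0,x1,y1=(240,160,420,330) if n=="top" else (255,150,430,285)
    b[y0:y1,x0:x1]=m[y0:y1,x0:x1]
    b=cv2.morphologyEx(b,cv2.MORPH_OPEN,np.ones((3,3)))
    P=np.argwhere(b)[:,::-1].astype(float)
    W=plane(ci,P,.024)[:,:2]
    rect=cv2.minAreaRect((W*1000).astype(np.float32)); print(n,rect)
    print(cv2.boxPoints(rect))
    for nm,h0,h1,z,s in(("yellow",24,34,.085,130),("orange",8,20,.039,150),("green",45,80,.085,120),("purple",130,155,.05,70)):
        mm=mask(I,h0,h1,s); 
        for a,bb,c in blobs(mm,8):
            if x0-60<c[0]<x1+60 and y0-30<c[1]<y1+20: print(nm,a,bb,c,plane(ci,c,z)[0])
    cv2.imwrite(f"pics/{n}0c.png",cv2.resize(I[y0:y1,x0:x1],None,fx=3.5,fy=3.4,interpolation=cv2.INTER_CUBIC)[:,:,::-1])
E
```

```text
top ((522.8698120117188, 38.30937194824219), (234.1144256591797, 294.1323547363281), 23.333377838134766)
[[ 357.136   126.9838]
 [ 473.6361 -143.0932]
 [ 688.6036  -50.365 ]
 [ 572.1035  219.7119]]
yellow 23 [354 257   6   8] [356.6087 260.7826] [ 0.4793 -0.025   0.085 ]
yellow 20 [357 266   6   8] [360.15 268.8 ] [ 0.4621 -0.0329  0.085 ]
green 284 [309 155  20  19] [318.4965 163.6408] [0.6988 0.0645 0.085 ]
purple 837 [417 188  32  37] [432.1039 206.5412] [ 0.6109 -0.2035  0.05  ]
purple 17 [444 214  11  11] [449.3529 220.1176] [ 0.5798 -0.2428  0.05  ]
scene ((530.56396484375, 45.91831970214844), (249.0426483154297, 302.2478332519531), 23.313552856445312)
[[ 356.4003  135.4225]
 [ 476.0187 -142.1476]
 [ 704.7277  -43.5858]
 [ 585.1093  233.9843]]
yellow 131 [339 164  14  16] [345.2748 171.2214] [ 0.4769 -0.0213  0.085 ]
yellow 15 [348 179   6   6] [350.9333 181.9333] [0.4852 0.0174 0.085 ]
yellow 9 [470 251   2   8] [470.6667 254.6667] [0.3867 0.3284 0.085 ]
orange 73 [345 225  11  11] [350.2055 229.9315] [0.5455 0.1116 0.039 ]
green 379 [269 223  22  21] [279.6306 232.5224] [0.7042 0.0707 0.085 ]
purple 922 [246 145  35  34] [263.2755 161.2061] [ 0.6208 -0.1947  0.05  ]
purple 358 [413 245  60  38] [438.6872 272.7542] [0.4529 0.314  0.05  ]
```

View pics/top0c.png

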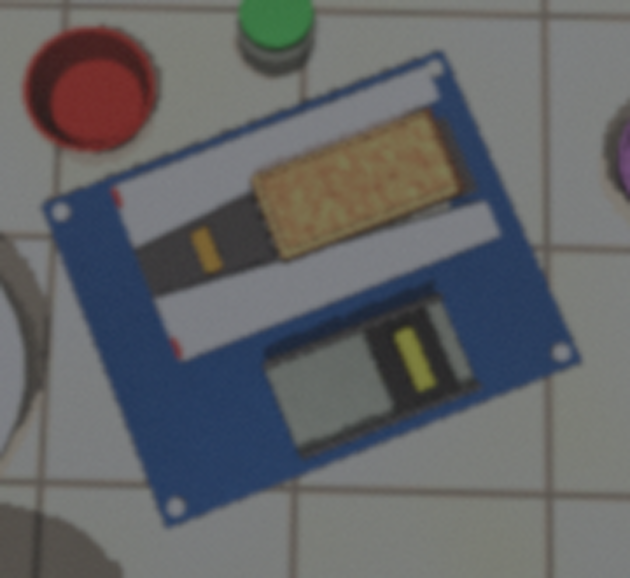

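The enlarged view shows the catch over the button, with the tab at about (358.6,266). The orange stop is up at about (299,233.5), and the rest's rear end is near (370,204). The fixture's yaw is about 23.3°. I'll refine these numbers and plan the approach.

```bash
cat >> h.py <<'E'
YAW=np.radians(23.33); C=np.array([.523,.0383])
FX=np.array([np.cos(YAW),np.sin(YAW)]); FY=np.array([-FX[1],FX[0]])
def tofix(p): d=np.asarray(p)[...,:2]-C; return np.stack([d@FX,d@FY],-1)
def tow(fx,fy): return C+fx*FX+fy*FY
def go(o,xyz):
    "tool-frame shift to world xyz, and spin to bring tool x onto FY"
    Q=R.from_rotvec(o['orientation']); d=Q.inv().apply(np.array(xyz)-o['tcp_pos']); v=Q.inv().apply([*FY,0])
    print('shift',d.round(4),'spin',round(np.arctan2(v[1],v[0]),4),'tilt',np.degrees(np.arccos(-Q.as_matrix()[2,2])).round(2))
E
python3 - <<'E'
from bench import r
from h import *
np.set_printoptions(precision=4,suppress=True)
I=cv2.imread("pics/top0.png")[:,:,::-1].copy();ci=r.camera_info("top")
for nm,px,z in(("tab",(358.4,265.2),.09),("stop",(299.1,233.5),.039),("restrear",(370,204),.08),("wheel",(203,268),.09),("mark1",(240+117/3.5,160+198/3.4),.044),("mark2",(240+177/3.5,160+349/3.4),.044)):
    p=plane(ci,px,z)[0];print(nm,p,tofix(p))
o=r.get_obs();go(o,(.42,.30,.24));go(o,(.49,-.08,.24))
E
```

```text
tab [ 0.4697 -0.0285  0.09  ] [-0.0754 -0.0402]
stop [0.5412 0.1063 0.039 ] [0.0437 0.0552]
restrear [ 0.6081 -0.0548  0.08  ] [ 0.0413 -0.1192]
wheel [0.4552 0.3118 0.09  ] [0.046 0.278]
mark1 [0.5752 0.1675 0.044 ] [0.0991 0.098 ]
mark2 [0.473  0.1235 0.044 ] [-0.0122  0.098 ]
shift [-0.3002 -0.2546 -0.0091] spin 0.8339 tilt 0.1
shift [-0.4895 -0.5915 -0.0086] spin 0.8339 tilt 0.1
```

Call:
play_rows(
  targets="-1 -0.30 -0.255 -0.01 0.834;-1 -0.30 -0.255 -0.01 0.834;-1 -0.30 -0.255 -0.01 0.834;-1 -0.30 -0.255 -0.01 0.834;0 -0.30 -0.255 -0.01 0.834;1 -0.30 -0.255 -0.01 0.834;1 -0.30 -0.255 -0.01 0.834;1 -0.30 -0.255 -0.01 0.834",
  squeeze=40,
)

```text
clock: 0.77
tcp_pos: [0.3893, 0.3502, 0.2396]
orientation: [-1.732, -2.621, 0.001]
contact_force: [1.3, 0.2, 0.7]
grip_width: 0.0389
gripper_force: 0.0
```

```bash
python3 - <<'E'
from bench import r
from h import *
o=r.get_obs();print(o['tcp_pos'],o['clock'])
go(o,(.49,-.08,.24))
E
```

```text
[0.38933238 0.35018569 0.23962526] 0.7667
shift [-4.352e-01 -7.590e-02 -3.000e-04] spin -0.0046 tilt 0.02
```

Call:
play_rows(
  targets="1 -0.42 -0.08 0 0;1 -0.42 -0.08 0 0;1 -0.42 -0.08 0 0;1 -0.42 -0.08 0 0;1 -0.42 -0.08 0 0;1 -0.42 -0.08 0 0;1 -0.42 -0.08 0 0;1 -0.42 -0.08 0 0",
)

```text
clock: 1.43
tcp_pos: [0.461, 0.0248, 0.2398]
orientation: [-1.726, -2.625, -0.001]
contact_force: [1.3, 0.6, 0.2]
grip_width: -0.0001
gripper_force: 0.0
```

Call:
play_rows(
  targets="1 -0.06 0 0 0;1 -0.06 0 0 0;1 -0.06 0 0 0;1 -0.06 0 0 0;1 -0.06 0 0 0",
)

```text
clock: 1.85
tcp_pos: [0.4845, -0.0273, 0.2394]
orientation: [-1.725, -2.625, 0.0]
contact_force: [-0.1, 0.9, -0.2]
grip_width: 0.0001
gripper_force: 0.0
```

```bash
python3 - <<'E'
from bench import r
from h import *
o=r.get_obs();print(o['tcp_pos'],o['clock'],o['contact_force'])
go(o,(.49,-.08,.24))
ci=r.camera_info("wrist");f=r.grab_frame("wrist");cv2.imwrite("pics/w1.png",f[:,:,::-1]);np.save("w1.npy",ci,allow_pickle=True);print(ci)
E
```

```text
[ 0.48452878 -0.02727913  0.23937451] 1.85 [-0.11327696  0.87480914 -0.19610072]
shift [-0.0506 -0.0159 -0.0006] spin 0.0008 tilt 0.06
{'fov_y': 65.6157506073885, 'cx': 318.71463878348203, 'cy': 200.6810375054407, 'position': array([0.45381651, 0.04279344, 0.38165607]), 'rotation': array([2.78360863, 0.57502084, 0.08517003])}
```

View pics/w1.png

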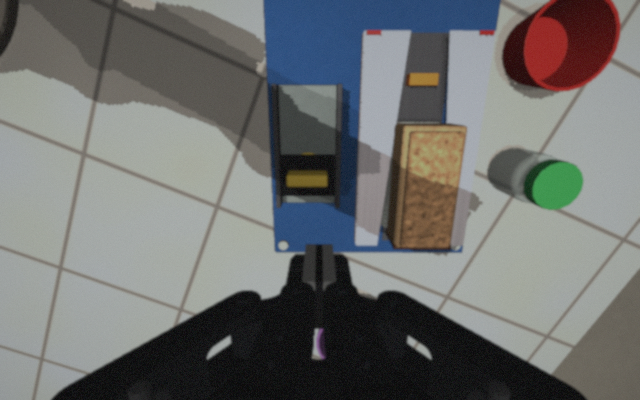

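The wrist view shows the tab at (307,179), the stop at (424,79), the cork top spanning (397–466, 123–249), the jaws' red marks at (373,32) and (487,32), and a plate corner bolt at (283,245).

```bash
python3 - <<'E'
from bench import r
from h import *
np.set_printoptions(precision=4,suppress=True)
I=cv2.imread("pics/w1.png")[:,:,::-1].copy();ci=np.load("w1.npy",allow_pickle=True).item()
print('cam fix',tofix(ci['position']))
m=mask(I,20,34,120,60)
for a,b,c in blobs(m,30):
    if 270<c[0]<345 and 140<c[1]<210:
        print('yel',a,b,c, tofix(plane(ci,[(b[0],b[1]),(b[0]+b[2],b[1]+b[3])],.09)))
print(cv2.cvtColor(I[160:194:1,300:315].mean(1,keepdims=True).astype(np.uint8),cv2.COLOR_RGB2HSV)[:,0].tolist())
for nm,px,z in(("redL",(373,30),.044),("redR",(487,30),.044),("bolt",(283,245),.024),("corkBL",(392,247),.097),("corkBR",(458,249),.097),("corkFL",(399,124),.097),("corkFR",(466,126),.097),("plateL",(266,0),.024),("plateLb",(275,251),.024),("stop",(424,79),.039),("jawRearL",(355,245),.044)):
    p=plane(ci,px,z)[0];print(nm,p,tofix(p))
cv2.imwrite("pics/w1c.png",cv2.resize(I[110:260,255:480],None,fx=3.5,fy=3.5,interpolation=cv2.INTER_CUBIC)[:,:,::-1])
E
```

```text
cam fix [-0.0617  0.0315]
yel 649 [286 171  42  16] [306.6471 178.6549] [[-0.0936 -0.0302]
 [-0.0533 -0.046 ]]
[[90, 14, 18], [120, 14, 18], [105, 27, 19], [120, 13, 19], [135, 30, 17], [150, 14, 18], [0, 0, 16], [90, 28, 18], [10, 38, 20], [24, 88, 29], [24, 149, 48], [23, 159, 64], [23, 166, 72], [24, 163, 75], [23, 166, 83], [23, 169, 98], [23, 166, 112], [23, 164, 118], [23, 166, 120], [23, 167, 119], [23, 166, 118], [23, 164, 118], [23, 168, 117], [23, 166, 117], [23, 167, 113], [23, 168, 105], [23, 161, 84], [23, 148, 55], [21, 88, 29], [150, 14, 18], [140, 43, 18], [0, 13, 19], [90, 16, 16], [0, 13, 19]]
redL [0.4747 0.126  0.044 ] [-0.0096  0.0996]
redR [0.5764 0.1698 0.044 ] [0.1011 0.0996]
bolt [ 0.4793 -0.1323  0.024 ] [-0.1077 -0.1394]
corkBL [ 0.5758 -0.055   0.097 ] [ 0.0116 -0.1066]
corkBR [ 0.638  -0.0306  0.097 ] [ 0.0783 -0.1088]
corkFL [0.526  0.0548 0.097 ] [0.0093 0.014 ]
corkFR [0.5817 0.077  0.097 ] [0.0692 0.0123]
plateL [0.3653 0.1126 0.024 ] [-0.1154  0.1307]
plateLb [ 0.473  -0.1442  0.024 ] [-0.1181 -0.1478]
stop [0.5433 0.1075 0.039 ] [0.046  0.0555]
jawRearL [ 0.5568 -0.0884  0.044 ] [-0.0191 -0.1298]
```

View pics/w1c.png

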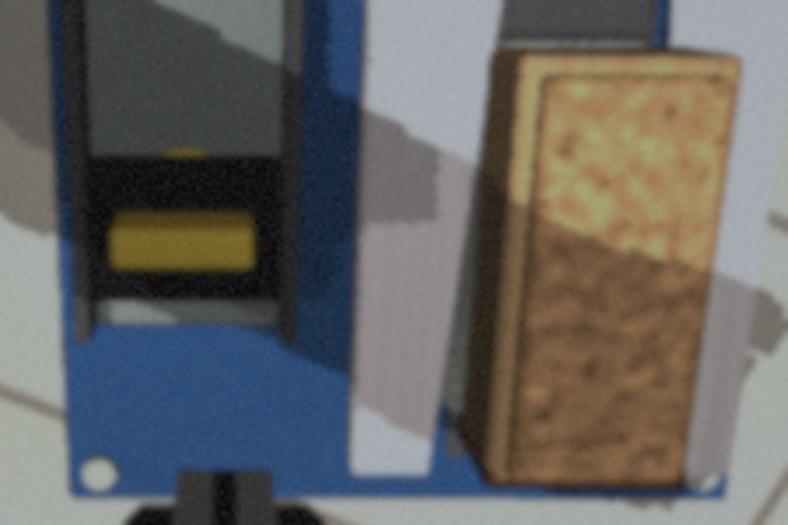

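```bash
python3 - <<'E'
from bench import r
from h import *
o=r.get_obs();go(o,(*tow(-.074,-.072),.10))
E
```

```text
shift [-0.0275 -0.0128  0.1394] spin 0.0019 tilt 0.06
```

Call:
play_rows(
  targets="1 -0.0275 -0.013 0.03 0;1 -0.0275 -0.013 0.06 0;1 -0.0275 -0.013 0.09 0;1 -0.0275 -0.013 0.12 0;1 -0.0275 -0.013 0.14 0;1 -0.0275 -0.013 0.155 0;1 -0.0275 -0.013 0.163 0;1 -0.0275 -0.013 0.163 0",
)

```text
clock: 2.57
tcp_pos: [0.4828, -0.0573, 0.0753]
orientation: [-1.722, -2.624, 0.002]
contact_force: [-0.2, -0.1, 0.1]
grip_width: 0.0003
gripper_force: 0.0
```

```bash
python3 - <<'E'
from bench import r
from h import *
o=r.get_obs();print(o['tcp_pos'],tofix(o['tcp_pos']),o['contact_force']);go(o,(*tow(-.074,-.007),.076))
E
```

```text
[ 0.48275985 -0.05728679  0.07533694] [-0.07480497 -0.07183538] [-0.2459574  -0.05717838  0.11796116]
shift [ 0.0648  0.0009 -0.0006] spin 0.002 tilt 0.19
```

Push the catch slowly and watch the force.

Call:
play_rows(
  targets="1 0.008 0 0 0;1 0.016 0 0 0;1 0.024 0 0 0;1 0.032 0 0 0;1 0.040 0 0 0;1 0.048 0 0 0;1 0.054 0 0 0;1 0.054 0 0 0",
)

```text
clock: 3.23
tcp_pos: [0.462, -0.0073, 0.0768]
orientation: [-1.723, -2.626, -0.001]
contact_force: [-0.3, 0.1, 0.0]
grip_width: -0.0
gripper_force: 0.0
```

Call:
play_rows(
  targets="1 0.003 0 0 0;1 0.006 0 0 0;1 0.008 0 0 0;1 0.010 0 0 0;1 0.010 0 0 0",
)

```text
clock: 3.65
tcp_pos: [0.4584, 0.0003, 0.0767]
orientation: [-1.726, -2.624, 0.0]
contact_force: [0.8, -0.8, 0.5]
grip_width: -0.0001
gripper_force: 0.1
```

Call:
play_rows(
  targets="1 0.002 0 0 0;1 0.004 0 0 0;1 0.006 0 0 0;1 0.006 0 0 0",
)

```text
clock: 3.98
tcp_pos: [0.4574, 0.0026, 0.0768]
orientation: [1.727, 2.619, -0.002]
contact_force: [4.6, -11.0, -5.5]
grip_width: -0.0
gripper_force: 6.0
```

```bash
python3 - <<'E'
from bench import r
from h import *
o=r.get_obs();print(tofix(o['tcp_pos']),o['contact_force'][:2]@FY)
f=r.grab_frame("top");cv2.imwrite("pics/t2.png",f[:,:,::-1])
ci=r.camera_info("wrist");f=r.grab_frame("wrist");cv2.imwrite("pics/w2.png",f[:,:,::-1])
for a,b,c in blobs(mask(f,20,34,120,60),30):
    if 250<c[0]<345: print(a,b,c,tofix(plane(ci,c,.088)[0]),tofix(plane(ci,[(b[0],b[1]),(b[0]+b[2],b[1]+b[3])],.09)))
E
```

```text
[-0.07433594 -0.00678968] -11.966258348690992
3392 [277 212  89  41] [320.84699292 232.08461085] [-0.07403201  0.01364071] [[-0.09334923  0.02418035]
 [-0.0532761   0.00399056]]
```

The push met a hard stop at about 12 N, with the tab's rear face at fy=0.004, so the catch is fully open. The button should be at (-0.074,-0.040).

Call:
play_rows(
  targets="1 -0.012 0 0 0;1 -0.024 0 0 0;1 -0.036 0 0 0;1 -0.036 0 0 0;1 -0.036 0 0 0;1 -0.036 0 0 0",
)

```text
clock: 4.58
tcp_pos: [0.4699, -0.0267, 0.0765]
orientation: [-1.726, -2.624, 0.0]
contact_force: [-0.8, 0.1, -0.7]
grip_width: 0.0001
gripper_force: 0.0
```

```bash
python3 - <<'E'
from bench import r
from h import *
o=r.get_obs();print(tofix(o['tcp_pos']),o['contact_force']);go(o,(*tow(-.074,-.040),.05))
f=r.grab_frame("top");ci=r.camera_info("top")
for n,m in(("y",mask(f,20,34,120,60)),("r",mask(f,0,6,120,50)|mask(f,174,180,120,50))):
  for a,b,c in blobs(m,6):
    if 240<c[0]<420 and 160<c[1]<330: print(n,a,b,c,tofix(plane(ci,c,.06 if n=='r' else .09)[0]))
E
```

```text
[-0.07449303 -0.03861835] [-0.79743818  0.12331096 -0.65407993]
shift [-0.0014  0.0005  0.0265] spin 0.0002 tilt 0.07
y 49 [295 227   8  13] [298.67346939 233.20408163] [0.0388243  0.05546393]
y 81 [332 265   8  18] [336.18518519 272.55555556] [-0.07197999  0.01093119]
r 965 [247 168  37  36] [266.22279793 185.63523316] [0.17470023 0.08545467]
```

Call:
play_rows(
  targets="1 -0.002 0 0.007 0;1 -0.002 0 0.013 0;1 -0.002 0 0.017 0;1 -0.002 0 0.021 0;1 -0.002 0 0.024 0;1 -0.002 0 0.026 0;1 -0.002 0 0.026 0",
)

```text
clock: 5.22
tcp_pos: [0.471, -0.0288, 0.0518]
orientation: [-1.726, -2.622, -0.002]
contact_force: [-7.4, 2.0, 24.7]
grip_width: 0.0
gripper_force: 12.6
```

Call:
play_rows(
  targets="1 0 0 -0.02 0;1 0 0 -0.05 0;1 -0.03 0 -0.09 0;1 -0.07 0 -0.12 0;1 -0.10 0 -0.12 0;1 -0.10 0 -0.12 0;1 -0.10 0 -0.12 0;1 -0.10 0 -0.12 0",
)

```text
clock: 5.88
tcp_pos: [0.5102, -0.1209, 0.17]
orientation: [-1.727, -2.623, 0.001]
contact_force: [-1.1, 0.6, 0.1]
grip_width: -0.0001
gripper_force: 0.0
```

```bash
python3 - <<'E'
from bench import r
from h import *
o=r.get_obs();print(o['tcp_pos'],tofix(o['tcp_pos']),o['contact_force'])
go(o,(*tow(.045,-.155),.17))
t=r.grab_frame("top");ci=r.camera_info("top");w=r.grab_frame("wrist")
for n,m in(("y",mask(t,8,34,120,60)),("r",mask(t,0,6,120,50)|mask(t,174,180,120,50))):
  for a,b,c in blobs(m,6):
    if 240<c[0]<420 and 160<c[1]<330: print(n,a,b,c,tofix(plane(ci,c,.052 if n=='r' else .09)[0]))
cv2.imwrite("pics/c3.png",np.hstack([cv2.resize(t[160:330,240:420],(400,378)),w[0:378,200:600]])[:,:,::-1])
E
```

```text
[ 0.51023107 -0.12093607  0.17002975] [-0.07478661 -0.14115996] [-1.123698    0.58375582  0.11189517]
shift [-1.370e-02  1.198e-01 -1.000e-04] spin -0.001 tilt 0.08
y 279 [348 256  19  20] [356.55555556 265.43727599] [-0.07441545 -0.03629454]
y 115 [332 265  11  19] [336.93913043 273.80869565] [-0.07508709  0.01043032]
r 956 [247 168  37  36] [266.36610879 185.65062762] [0.17656602 0.08547288]
```

View pics/c3.png

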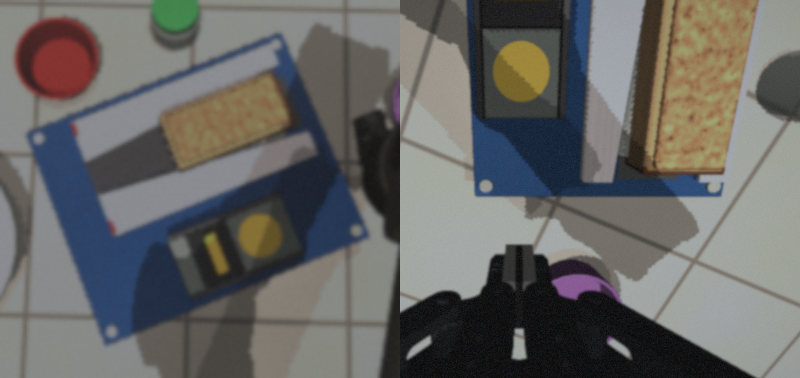

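The stop has dropped and no orange shows in the way. The button is uncovered, and the catch is still open. The rest's rear edge is at about (432–525,165–174) in the wrist frame. I'll line up behind it.

```bash
python3 - <<'E'
from bench import r
from h import *
ci=r.camera_info("wrist")
for px in((432,165),(525,174)):
  for z in(.089,.097): print(px,z,tofix(plane(ci,px,z)[0]))
E
```

```text
(432, 165) 0.089 [ 0.00666396 -0.10594505]
(432, 165) 0.097 [ 0.00373633 -0.10442225]
(525, 174) 0.089 [ 0.07537882 -0.11253248]
(525, 174) 0.097 [ 0.06998602 -0.11077336]
```

Call:
play_rows(
  targets="1 -0.014 0.04 0 0;1 -0.014 0.08 0 0;1 -0.014 0.12 0 0;1 -0.014 0.12 0.03 0;1 -0.014 0.12 0.06 0;1 -0.014 0.12 0.085 0;1 -0.014 0.12 0.085 0;1 -0.014 0.12 0.085 0",
)

```text
clock: 6.65
tcp_pos: [0.625, -0.0851, 0.0842]
orientation: [-1.723, -2.623, 0.003]
contact_force: [0.4, -0.5, -0.8]
grip_width: 0.0001
gripper_force: 0.0
```

```bash
python3 - <<'E'
from bench import r
from h import *
o=r.get_obs();print(o['tcp_pos'],tofix(o['tcp_pos']),o['contact_force'])
go(o,(*tow(.045,-.155),.055))
E
```

```text
[ 0.62502776 -0.08514858  0.08419802] [ 0.04479699 -0.153761  ] [ 0.35578701 -0.53207365 -0.82676528]
shift [-0.0013  0.0003  0.0292] spin 0.0011 tilt 0.25
```

Call:
play_rows(
  targets="1 0 0 0.010 0;1 0 0 0.020 0;1 0 0 0.028 0;1 0.008 0 0.028 0;1 0.016 0 0.028 0;1 0.024 0 0.028 0;1 0.032 0 0.028 0;1 0.040 0 0.028 0",
)

```text
clock: 7.32
tcp_pos: [0.6109, -0.0488, 0.0583]
orientation: [1.725, 2.624, 0.001]
contact_force: [0.3, -1.1, -1.0]
grip_width: 0.0002
gripper_force: 0.7
```

Call:
play_rows(
  targets="1 0.008 0 0 0;1 0.016 0 0 0;1 0.024 0 0 0;1 0.030 0 0 0;1 0.036 0 0 0;1 0.042 0 0 0;1 0.047 0 0 0;1 0.047 0 0 0",
)

```text
clock: 7.98
tcp_pos: [0.5915, -0.005, 0.0575]
orientation: [-1.724, -2.625, -0.0]
contact_force: [-0.1, 0.6, -0.2]
grip_width: -0.0003
gripper_force: 0.0
```

```bash
python3 - <<'E'
from bench import r
from h import *
o=r.get_obs();print(o['tcp_pos'],tofix(o['tcp_pos']),o['contact_force'],o['contact_force'][:2]@FY,o['contact_force'][:2]@FX)
go(o,(*tow(.044,-.0385),.055))
E
```

```text
[ 0.59151    -0.00495696  0.05748661] [ 0.04577767 -0.06685199] [-0.06734374  0.6052251  -0.18000853] 0.5824112744287584 0.17784742472764523
shift [ 0.0284 -0.0017  0.0025] spin 0.0012 tilt 0.08
```

Call:
play_rows(
  targets="1 0.006 -0.001 0 0;1 0.011 -0.001 0 0;1 0.015 -0.001 0 0;1 0.018 -0.001 0 0;1 0.021 -0.001 0 0;1 0.023 -0.001 0 0;1 0.024 -0.001 0 0;1 0.024 -0.001 0 0",
)

```text
clock: 8.65
tcp_pos: [0.5816, 0.0154, 0.0577]
orientation: [-1.726, -2.624, -0.0]
contact_force: [0.9, -0.2, 0.9]
grip_width: -0.0002
gripper_force: 0.2
```

Call:
play_rows(
  targets="1 0.001 0 0 0;1 0.002 0 0 0;1 0.003 0 0 0;1 0.004 0 0 0;1 0.004 0 0 0",
)

```text
clock: 9.07
tcp_pos: [0.5801, 0.019, 0.0577]
orientation: [-1.726, -2.624, -0.0]
contact_force: [0.7, -0.4, 0.6]
grip_width: 0.0001
gripper_force: 0.6
```

Call:
play_rows(
  targets="1 0.001 0 0 0;1 0.002 0 0 0;1 0.003 0 0 0;1 0.003 0 0 0;1 0.003 0 0 0",
)

```text
clock: 9.48
tcp_pos: [0.5788, 0.0217, 0.0577]
orientation: [-1.726, -2.624, 0.0]
contact_force: [1.2, -1.4, 0.5]
grip_width: -0.0002
gripper_force: 0.4
```

Call:
play_rows(
  targets="1 0.001 0 0 0;1 0.002 0 0 0;1 0.003 0 0 0;1 0.003 0 0 0;1 0.003 0 0 0",
)

```text
clock: 9.9
tcp_pos: [0.5786, 0.0219, 0.0578]
orientation: [1.727, 2.62, -0.002]
contact_force: [3.6, -6.4, -3.5]
grip_width: -0.0001
gripper_force: 3.9
```

Call:
play_rows(
  targets="1 0.001 0 0 0;1 0.002 0 0 0;1 0.003 0 0 0;1 0.004 0 0 0;1 0.004 0 0 0;1 0.004 0 0 0",
)

```text
clock: 10.4
tcp_pos: [0.5786, 0.0219, 0.058]
orientation: [1.728, 2.613, -0.004]
contact_force: [8.1, -14.5, -9.4]
grip_width: -0.0002
gripper_force: 8.6
```

Call:
play_rows(
  targets="1 0.001 0 0 0;1 0.002 0 0 0;1 0.0025 0 0 0;1 0.0025 0 0 0;1 0.0025 0 0 0",
)

```text
clock: 10.82
tcp_pos: [0.5786, 0.0218, 0.0583]
orientation: [1.728, 2.609, -0.005]
contact_force: [12.7, -20.2, -10.5]
grip_width: 0.0004
gripper_force: 11.4
```

The rest holds at 24 N with no further motion. I'll back off, rise and check.

Call:
play_rows(
  targets="1 -0.006 0 0 0;1 -0.015 0 0 0;1 -0.03 0 0 0;1 -0.05 0 -0.02 0;1 -0.07 0 -0.06 0;1 -0.09 0 -0.10 0;1 -0.10 0 -0.12 0;1 -0.10 0 -0.12 0",
)

```text
clock: 11.48
tcp_pos: [0.6185, -0.0654, 0.184]
orientation: [1.727, 2.614, 0.007]
contact_force: [1.4, -0.9, 0.7]
grip_width: -0.0001
gripper_force: 0.0
```

```bash
python3 - <<'E'
from bench import r
from h import *
o=r.get_obs();print(o['tcp_pos'],o['contact_force'])
t=r.grab_frame("top");w=r.grab_frame("wrist")
cv2.imwrite("pics/c4.png",np.hstack([cv2.resize(t[160:330,240:420],(400,378),interpolation=cv2.INTER_CUBIC),w[0:378,120:520]])[:,:,::-1])
E
```

```text
[ 0.61850909 -0.06541499  0.18396486] [ 1.37864137 -0.87374553  0.71686878]
```

View pics/c4.png

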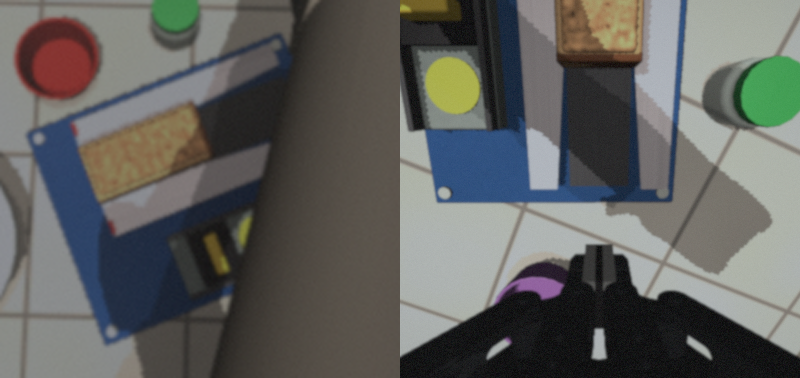

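The left view shows the rest between the jaws, with its front end level with the red marks at (73,130) and (110,228). The catch is open and the pots are where they were. The robot is clear of everything.

```bash
python3 -c "
from bench import r
print(r.hand_in())"
```

```text
the job is handed in; nothing more can be done
None
```

I slid the catch fully open, pressed the button down so the stop dropped, and pushed the hand rest until it wedged home level with the red marks (24 N); the bowl and pots were not touched, and the job was handed in at about 11.6 s with no verdict returned.

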